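Press the tub lid's rim shut

TASK

Close the tub with the red lid rim for the cold room: with the fingertips, press down around its rim, corner section by corner section, until all four red sections have clicked fully shut. Only press: leave the tub standing where it is, do not lift or tip it, and leave everything else on the table alone. Finish with the hand clear.

Things in the scene. Friction and masses are not known exactly. Their poses are not given: they have to be found in the camera images.
- red_tub: white food tub, 130 (x) by 170 (y) mm, loose, about 1.4 kg. Its lid, laid on, has a red rim 22 mm wide and 14 mm thick, cut into four L-shaped corner sections (3 mm gaps at mid-sides) around a white panel 69 mm high. Origin: centre of the underside. A section's top lies 80 mm above it while standing up (dark gap below), 72 mm when shut
- press_near_left (a point): centre of the 22 mm wide corner of the red rim section at the tub's -x, +y corner, on its top face (tub frame: -54, 74 mm); it moves with the section
- clip_near_left (a joint): how far that section (the one at the tub's -x, +y corner) is pressed down: 0 m standing up, 0.008 m shut. It resists with about 9 N at first and less as it goes down; past 0.005 m it snaps shut and stays; let go before that, it springs back up.
- press_near_right (a point): centre of the 22 mm wide corner of the red rim section at the tub's -x, -y corner, on its top face (tub frame: -54, -74 mm); it moves with the section
- clip_near_right (a joint): how far that section (the one at the tub's -x, -y corner) is pressed down: 0 m standing up, 0.008 m shut. It resists with about 9 N at first and less as it goes down; past 0.005 m it snaps shut and stays; let go before that, it springs back up.
- press_far_left (a point): centre of the 22 mm wide corner of the red rim section at the tub's +x, +y corner, on its top face (tub frame: 54, 74 mm); it moves with the section
- clip_far_left (a joint): how far that section (the one at the tub's +x, +y corner) is pressed down: 0 m standing up, 0.008 m shut. It resists with about 9 N at first and less as it goes down; past 0.005 m it snaps shut and stays; let go before that, it springs back up.
- press_far_right (a point): centre of the 22 mm wide corner of the red rim section at the tub's +x, -y corner, on its top face (tub frame: 54, -74 mm); it moves with the section
- clip_far_right (a joint): how far that section (the one at the tub's +x, -y corner) is pressed down: 0 m standing up, 0.008 m shut. It resists with about 9 N at first and less as it goes down; past 0.005 m it snaps shut and stays; let go before that, it springs back up.
- blue_tub: a smaller closed tub with a blue rim, 110 (its x) by 150 (its y) by 64 mm high, loose; already shut, to be left alone. Origin: centre of its underside
- cleaver: cleaver with red handle lying flat, 290 mm long along its x (handle to -x, blade 165 by 75 mm to +x and +y), 22 mm high, loose, to be left alone. Origin: where handle and blade meet, at the underside
- knife: knife with black handle lying flat, 315 mm long along its x, 22 mm high, loose, to be left alone. Origin: where handle and blade meet, at the underside
- spice_jar: upright jar with black cap, 54 mm across, 100 mm high, loose, to be left alone. Origin: centre of its underside
- spice_can: upright can with a green label, 48 mm across, 85 mm high, loose, to be left alone. Origin: centre of its underside
- tray_stack: stack of white trays, 132 by 182 mm, 45 mm high, loose, to be left alone. Origin: centre of its underside
- scraper: steel bench scraper with a white grip along its -x edge, 105 by 112 mm, 24 mm high, loose, to be left alone. Origin: centre of its blade's underside
There are look-alikes about, which are no part of the job. What is shaped like the red_tub but purple is not meant.

How it is judged:
By the outcome, as a careful person would: the job done as asked, in the order asked, and still so for the second after the job is handed in, with the robot touching nothing.
It also fails if it takes over 45 s, if anything falls off the work surface, if the arm or the gripper's body presses on something with over 40 N, if the wrist force passes 120 N, or if a joint passes its speed limit or range.

ROBOT

A 7-joint arm with a two-finger parallel gripper is mounted at the origin on the work surface. World frame = base frame: x ahead of the robot, y to its left, z up, the work surface at z = 0. Lengths are in m, angles in rad, forces in N, time in s.
With the tool pointing down it reaches from about 0.425 to 0.925 m from the base axis. Payload 6.8 kg.
Tool frame: the origin (TCP) lies on the mounting face of the last link; the fingertips stand 173 mm ahead of it and the grasp point (between the pads) lies 155 mm ahead of it; z points along the fingers, y is the line along which they close (so a half turn about z gives the same grasp; the last joint's range is limited). The gripper opens to 85 mm and grips with 20 to 120 N. Pads are 22 mm wide; open, the fingers measure 114 mm over their backs; the gripper's body (76 mm by 85 mm) begins 54 mm behind the grasp point. The pads swing forward as they close: fully open they stand 13 mm farther back than shut.
Start: joints at [1.095, 0.477, 0.022, 1.555, -0.011, 1.109, -0.083], TCP at [0.243, -0.63, 0.405] pointing down, gripper open.
Joint ranges: [-2.96, 2.96], [-0.34, 2.1], [-1.41, 1.46], [0.24, 2.44], [-1.37, 4.51], [0.17, 1.92], [-2.96, 2.96]. Speed limits (rad/s): [2.39, 2.39, 3.14, 3.14, 3.14, 3.14, 3.14].

INTERFACE

Orientations are given as a unit quaternion [w, x, y, z].
In Python, from station import bot gives the robot as it stands. The module is installed in compiled form; this text tells all that it offers.
- The arm moves only by the shell command python3 -m pendant 'ROWS' [FORCE]. ROWS is JSON, a list of rows, each a list of 5 numbers: the finger opening in m, from 0 to 0.0854, then the shift along the tool's x, y, z in m, then the turn about the tool's z in degrees. In form: [[jaw, x, y, z, yaw], ...]. A call has 1 to 12 rows; each row shifts and turns the commanded pose from where the row before left it, along the tool's axes as they then stand; what a row does not reach is not made up. A row lasts 1/12 s, in which the tool goes at most 41.7 mm and 7.16 degrees, less where a joint would pass 70% of its speed; a pose out of reach is approached as far as the arm can. A call with a gripper value outside its range is refused whole. The fingers move at their own pace and stop on an object; FORCE is the grip in N (left out, the last holds). Time passes only in rows, so rows that do not move let the fingers close. It gives the time, the measured TCP pose, the force, the opening and the grip force at its end, in the units of the state.
- bot.get_obs(): the state, without advancing time (a new reading comes with each control period).
- bot.read_camera(name): name is "scene" or "side" or "wrist"; returns (picture, depth): 400x640x3 uint8, blue, green, red; 400x640 float32, m along the optical axis (not along the pixel's ray), 0 where there is no reading.
- bot.camera_model(name): a dict with "intrinsics" (3x3 intrinsics, pixels), "R" (3x3) and "t" (3): a world point X has camera coordinates R X + t. Camera axes: x right, y down, z forward; pixel columns grow to the right and rows downward; lengths in m; the calibration is good to about 2 mm. A picture is of the moment at which its call begins: read the wrist's pose just before it. camera_model takes no time and is no camera call; for the wrist camera it gives the pose at the moment of the call.
- bot.hand_in(): hands the job in; it is judged then, once.
Trained networks look in the newest picture that a camera, given by its name, has taken for a name from the list of things; names that differ only in an ending like _2 or _b are one class to them, and where a whole thing is asked for, a point or a joint stands for the part that bears it (a point fixed in the world has none). Each returns a list of dicts, best first, with "score" (0 to 1); they miss things now and then, are a little off and sometimes report something else, mostly with a low value. They report only what shows in the picture. A call takes as long as a camera call. They do not tell look-alikes from the thing itself.
- bot.boxes_of(name, camera): "at" ([column, row] in pixels, amid what is visible of it).
- bot.trace(name, camera): "mask" (400x640 bool, what is visible of it) and "at" ([column, row] in pixels, amid what is visible of it).
- bot.pinpoint(name, camera): "at" ([column, row] in pixels: a listed point, or the origin of a listed thing).
The state is a dict: "t": time; "q": joint angles; "joint_vel": joint speeds; "joint_torque": joint torques, N m; "eef_pos": TCP position; "tool_rot": TCP orientation; "contact_force": force on the tool from outside, world axes, zero at the start; "torque": the same for the moment, N m; "gripper_width": opening from 0.0 (shut) to 1.0 (fully open); "grasp_force": force on a finger pad.
Only numpy, scipy, OpenCV 4.12 (cv2) and the standard library are available. Lean on these libraries where they do the work, as an engineer would, in place of code of your own. Each camera call takes 0.05 s, during which the arm holds its last target. There are 200 camera calls.

## Working session

There is one attempt and no reset: what is moved stays moved. The work goes in short steps, Python scripts to look and compute and a shell command to move; the robot and the scene stay as the last step left them, time stands still between calls to the robot, and variables do not carry over. Pictures are saved under pics/ and viewed, at most 10 in all, crops included, and the job is handed in when it is done.

```bash
mkdir -p pics; cat > h.py <<'E'
import numpy as np, cv2
from station import bot
def w(c,px,d):
    m=bot.camera_model(c); K=np.array(m["intrinsics"]); R=np.array(m["R"]); t=np.array(m["t"])
    p=np.linalg.inv(K)@np.array([px[0],px[1],1.])*d
    return R.T@(p-t)
def onz(c,px,z):
    m=bot.camera_model(c); K=np.array(m["intrinsics"]); R=np.array(m["R"]); t=np.array(m["t"])
    r=R.T@np.linalg.inv(K)@np.array([px[0],px[1],1.]); o=-R.T@t
    return o+r*(z-o[2])/r[2]
E
python3 - <<'E'
from h import *
o=bot.get_obs(); print(o)
for c in("scene","side"):
    p,d=bot.read_camera(c); cv2.imwrite(f"pics/{c}0.png",p)
    for n in("red_tub","press_near_left","press_near_right","press_far_left","press_far_right","blue_tub","spice_jar","spice_can"):
        for r in bot.pinpoint(n,c)[:3]:
            z=.08 if 'press' in n else 0
            print(c,n,np.round(r["at"]),round(r["score"],2),onz(c,r["at"],z).round(3))
E
```

```text
{'t': 0.0, 'q': array([ 1.09490842,  0.4777775 ,  0.02233908,  1.55645418, -0.01147837,
        1.10934066, -0.08312735]), 'joint_vel': array([-2.11974439e-04,  1.52333543e-04,  1.35457256e-03,  8.45782236e-04,
        2.80499724e-07,  1.37565776e-04, -1.36877882e-04]), 'joint_torque': array([ 2.09892814e-04, -5.96451795e+01,  1.60823911e+00, -2.81191367e+01,
        1.25412340e-02,  9.47741442e-03,  2.55452346e-05]), 'eef_pos': array([ 0.24259964, -0.62959068,  0.40373944]), 'tool_rot': array([-8.92562986e-04,  9.83138275e-01,  1.82861355e-01, -2.45572809e-04]), 'contact_force': array([-0.38101515,  0.44975448,  0.54068758]), 'torque': array([ 0.00964172,  0.01524012, -0.01766027]), 'grasp_force': 0.0, 'gripper_width': 1.0042270938359386}
scene red_tub [245. 192.] 0.84 [ 0.294 -0.185  0.   ]
scene red_tub [350. 232.] 0.68 [0.56  0.189 0.   ]
scene red_tub [360. 179.] 0.61 [0.254 0.285 0.   ]
scene press_near_left [220. 175.] 0.7 [ 0.278 -0.274  0.08 ]
scene press_near_left [360. 202.] 0.66 [0.496 0.231 0.08 ]
scene press_near_left [358. 172.] 0.47 [0.312 0.259 0.08 ]
scene press_nea
[... 947 characters left out ...]
-0.086  0.08 ]
side press_near_right [251. 290.] 0.73 [0.501 0.408 0.08 ]
side press_near_right [345. 318.] 0.69 [0.253 0.373 0.08 ]
side press_near_right [376. 163.] 0.65 [ 0.384 -0.185  0.08 ]
side press_far_left [248. 242.] 0.76 [0.59  0.283 0.08 ]
side press_far_left [429. 180.] 0.51 [ 0.202 -0.189  0.08 ]
side press_far_right [393. 312.] 0.94 [0.152 0.307 0.08 ]
side press_far_right [384. 187.] 0.76 [ 0.322 -0.092  0.08 ]
side press_far_right [254. 199.] 0.55 [0.663 0.137 0.08 ]
side blue_tub [321. 167.] 0.97 [ 0.578 -0.162  0.   ]
side blue_tub [254. 288.] 0.63 [0.529 0.366 0.   ]
side spice_jar [345. 216.] 0.84 [0.407 0.008 0.   ]
side spice_can [262. 182.] 0.62 [ 0.73  -0.005  0.   ]
```

View pics/scene0.png

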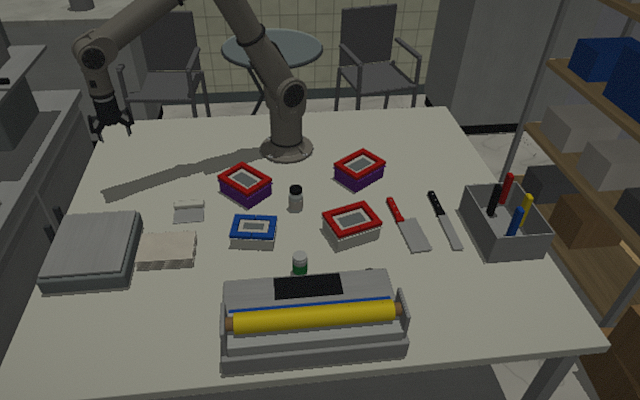

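View pics/side0.png

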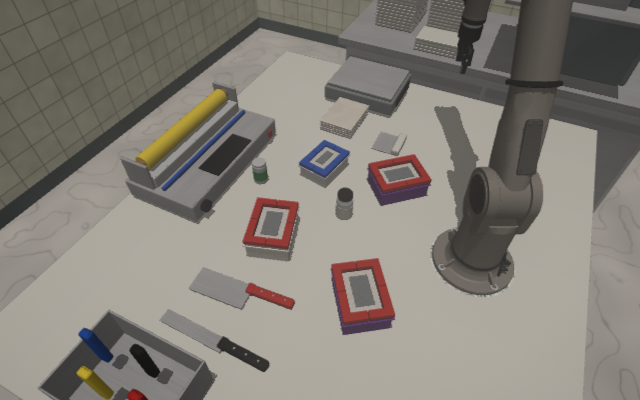

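The tub I want is the one with a white body and red rim: scene (350,225), side (272,225). The candidates it could be confused with are two red-rimmed tubs with purple bodies, at scene (245,185) / side (398,178) and scene (360,170) / side (362,295). Blue-rimmed tub is at scene (253,230), and the cleaver's red handle is at scene (395,208). I'll check the choice in a crop and start moving over with the jaw closing.

```bash
python3 - <<'E'
import cv2
p=cv2.imread("pics/side0.png")[180:280,210:350]; q=cv2.imread("pics/scene0.png")[180:280,290:430]
import numpy as np
cv2.imwrite("pics/crop.png",cv2.resize(np.hstack([p,q]),None,fx=2.8,fy=2.8,interpolation=cv2.INTER_CUBIC))
E
python3 -m pendant '[[0,0.0276,-0.0291,0,0],[0,0.0276,-0.0291,0,0],[0,0.0276,-0.0291,0,0],[0,0.0276,-0.0291,0,0],[0,0.0276,-0.0291,0,0],[0,0.0276,-0.0291,0,0],[0,0.0276,-0.0291,0,0],[0,0.0276,-0.0291,0,0],[0,0.0276,-0.0291,0,0],[0,0.0276,-0.0291,0,0]]'
python3 -c "
from h import *
m=bot.camera_model('wrist');R=np.array(m['R']);print(-R.T@m['t'],R.round(2),m['intrinsics'])"
```

```text
t: 1.73
eef_pos: [0.3959, -0.2572, 0.4051]
tool_rot: [0.0, 0.983, 0.183, 0.0]
contact_force: [0.5, -0.8, 0.2]
gripper_width: 0.002
grasp_force: 0.0
[ 0.4728108  -0.22667012  0.37452929] [[ 0.36 -0.93  0.  ]
 [-0.88 -0.34  0.32]
 [-0.3  -0.12 -0.95]] [[275.50799935   0.         317.44283659]
 [  0.         275.50799935 198.3780137 ]
 [  0.           0.           1.        ]]
```

View pics/crop.png

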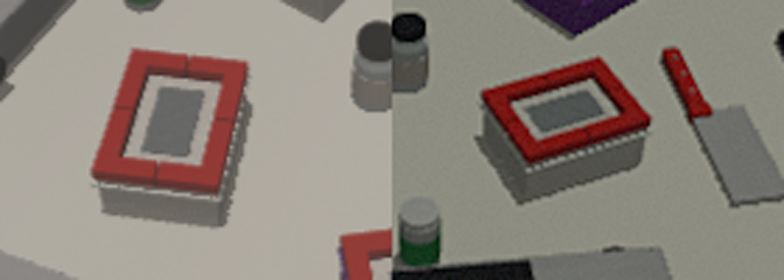

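The crop confirms it: white body, four red sections, and a dark gap below the rim. I'll carry on to above it.

```bash
python3 -m pendant '[[0,0.0277,-0.029,0,0],[0,0.0277,-0.029,0,0],[0,0.0277,-0.029,0,0],[0,0.0277,-0.029,0,0],[0,0.0277,-0.029,0,0],[0,0.0277,-0.029,0,0],[0,0.0277,-0.029,0,0],[0,0.0277,-0.029,0,0],[0,0.0277,-0.029,0,0],[0,0.0277,-0.029,0,0],[0,0.0277,-0.029,0,0],[0,0.0277,-0.029,0,0]]'
python3 -m pendant '[[0,0,0,0,0]]'
cat > look.py <<'E'
from h import *
import sys
p,d=bot.read_camera("wrist"); cv2.imwrite(sys.argv[1],p)
for n in("press_near_left","press_near_right","press_far_left","press_far_right"):
    for r in bot.pinpoint(n,"wrist")[:2]:
        u,v=map(int,np.round(r["at"])); print(n,(u,v),round(r["score"],2),onz("wrist",r["at"],.08).round(4), w("wrist",r["at"],d[v,u]).round(4))
b=p.astype(int); m=((b[...,2]>80)&(b[...,2]>2*b[...,1])&(b[...,2]>2*b[...,0])&(d>0)).astype(np.uint8)
v,u=np.nonzero(m); M=bot.camera_model("wrist");K=np.array(M["intrinsics"]);R=np.array(M["R"])
P=(np.linalg.inv(K)@np.c_[u,v,np.ones(len(u))].T*d[v,u]).T
P=(P-np.array(M["t"]))@R
P=P[(P[:,2]>.068)&(P[:,2]<.09)&(np.hypot(P[:,0]-.58,P[:,1]-.187)<.13)]
rc=cv2.minAreaRect((P[:,:2]*1000).astype(np.float32)); print(rc, len(P)); bp=cv2.boxPoints(rc);c=np.array(rc[0]);print(bp)
# tool axes
o=bot.get_obs();e=np.array(o["eef_pos"]);q=np.array(o["tool_rot"])
from scipy.spatial.transform import Rotation as Ro
T=Ro.from_quat(q[[1,2,3,0]]).as_matrix()
print("eef",e.round(4))
yaw=[a for a in (rc[2],rc[2]-90) if abs(a-24)<45][0]; a=np.radians(yaw); A=np.array([[np.cos(a),-np.sin(a)],[np.sin(a),np.cos(a)]])
for n,l in dict(NL=(-54,74),NR=(-54,-74),FL=(54,74),FR=(54,-74)).items():
    g=c/1000+A@np.array(l)/1000; s=P[np.hypot(*(P[:,:2]-g).T)<.01]
    print(n,g.round(4),"z",np.median(s[:,2]).round(4) if len(s) else None,"tool d",(T.T@np.r_[g-e[:2],0]).round(4))
print("yaw",yaw,"tool x yaw",np.degrees(np.arctan2(T[1,0],T[0,0])))
E
python3 look.py pics/w1.png
```

```text
t: 2.73
eef_pos: [0.5812, 0.1869, 0.4048]
tool_rot: [0.0, 0.983, 0.183, 0.0]
contact_force: [1.4, 0.1, 1.0]
gripper_width: -0.0
grasp_force: 0.0
t: 2.82
eef_pos: [0.5811, 0.1938, 0.405]
tool_rot: [-0.003, 0.982, 0.187, 0.001]
contact_force: [-0.0, 0.5, -0.2]
gripper_width: 0.002
grasp_force: 0.0
press_near_left (257, 233) 0.74 [0.4983 0.233  0.08  ] [0.4982 0.233  0.08  ]
press_near_left (216, 335) 0.52 [0.3324 0.2392 0.08  ] [0.5777 0.2232 0.3018]
press_near_right (114, 351) 0.96 [0.2533 0.3627 0.08  ] [0.2536 0.3626 0.0802]
press_near_right (380, 242) 0.84 [0.5399 0.0908 0.08  ] [0.5404 0.0914 0.0814]
press_far_left (258, 141) 0.79 [0.6008 0.26   0.08  ] [0.6006 0.2601 0.0792]
press_far_right (389, 154) 0.59 [0.6381 0.1239 0.08  ] [0.638  0.1239 0.0797]
((568.5399169921875, 173.81871032714844), (130.39915466308594, 169.94775390625), 17.063661575317383) 8406
[[481.27628  235.9202  ]
 [531.14465   73.45366 ]
 [655.8036   111.717224]
 [605.9352   274.18378 ]]
eef [0.5807 0.1835 0.4045]
NL [0.4952 0.2287] z 0.0798 tool d [-0.0636 -0.0728 -0.    ]
NR [0.5386 0.0872] z 0.0808 tool d [-0.0737  0.0748  0.0001]
FL [0.5984 0.2604] z 0.0792 tool d [ 0.0441 -0.0655 -0.0001]
FR [0.6419 0.1189] z 0.0803 tool d [0.0341 0.0822 0.0001]
yaw 17.063661575317383 tool x yaw 20.954406171145628
```

View pics/w1.png

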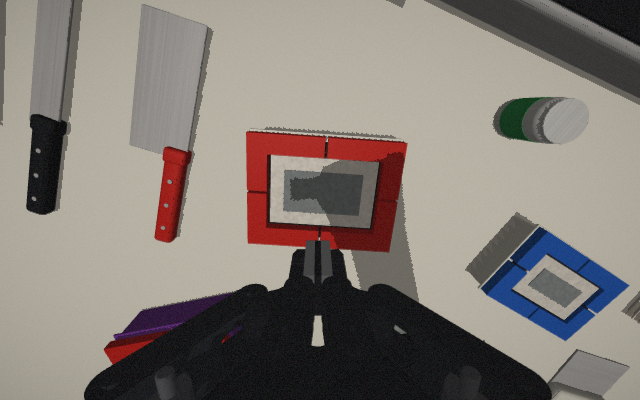

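All four sections stand up at z ≈ 80 mm. The rim fit is 130×170 mm, centred at (0.5685, 0.1738) with yaw 17°; in the picture it spans (247,131) to (406,250). Next I align to that yaw and hover over the near-left corner.

```bash
cat > st.py <<'E'
from h import *
o=bot.get_obs();e=np.array(o["eef_pos"]);q=np.array(o["tool_rot"])
from scipy.spatial.transform import Rotation as Ro
T=Ro.from_quat(q[[1,2,3,0]]).as_matrix()
print("t",o["t"],"tip z",e[2]-.173,"F",np.round(o["contact_force"],1))
a=np.radians(17.06); A=np.array([[np.cos(a),-np.sin(a)],[np.sin(a),np.cos(a)]])
tip=e+T[:,2]*.173
print("tip in tub mm",(1000*A.T@(tip[:2]-[.5685,.1738])).round(1),"toolyaw",np.degrees(np.arctan2(T[1,0],T[0,0])).round(1))
E
python3 -m pendant '[[0,-0.0137,-0.0137,0.0227,0.8],[0,-0.0137,-0.0137,0.0227,0.8],[0,-0.0137,-0.0137,0.0227,0.8],[0,-0.0137,-0.0137,0.0227,0.8],[0,-0.0137,-0.0137,0.0227,0.8],[0,0,0,0,0],[0,0,0,0,0]]'; python3 st.py
```

```text
t: 3.65
eef_pos: [0.4924, 0.2257, 0.2906]
tool_rot: [0.001, 0.989, 0.149, -0.001]
contact_force: [0.1, -0.4, 0.7]
gripper_width: 0.001
grasp_force: 0.0
t 3.65 tip z 0.11759283488264605 F [ 0.1 -0.4  0.7]
tip in tub mm [-57.9  71.8] toolyaw 17.1
```

```bash
python3 -m pendant '[[0,0.002,-0.001,0.011,0],[0,0.002,-0.001,0.011,0],[0,0,0,0.011,0],[0,0,0,0.003,0],[0,0,0,0.003,0],[0,0,0,0.003,0],[0,0,0,0.002,0],[0,0,0,0,0]]'; python3 st.py
```

```text
t: 4.32
eef_pos: [0.4965, 0.2299, 0.2467]
tool_rot: [-0.0, 0.989, 0.148, -0.0]
contact_force: [0.1, -0.5, 0.1]
gripper_width: -0.0
grasp_force: 0.0
t 4.3167 tip z 0.07374955005337203 F [ 0.1 -0.5  0.1]
tip in tub mm [-52.4  74.8] toolyaw 17.1
```

```bash
python3 -m pendant '[[0,0,0,0.001,0],[0,0,0,0.001,0],[0,0,0,0.001,0],[0,0,0,0,0]]'; python3 st.py
```

```text
t: 4.65
eef_pos: [0.4966, 0.2303, 0.2451]
tool_rot: [0.0, 0.989, 0.148, 0.0]
contact_force: [-1.4, -1.3, 8.0]
gripper_width: -0.005
grasp_force: 3.9
t 4.65 tip z 0.07212706749941233 F [-1.4 -1.3  8. ]
tip in tub mm [-52.  75.] toolyaw 17.1
```

Contact comes at 72 mm, so near-left is shut. Next is near-right: lift 22 mm, cross over, press down.

```bash
python3 -m pendant '[[0,0,0,-0.022,0],[0,-0.002,0.038,0,0],[0,0,0.037,0,0],[0,0,0.037,0,0],[0,0,0.037,0,0],[0,0,0,0,0],[0,0,0,0.010,0],[0,0,0,0.003,0],[0,0,0,0.003,0],[0,0,0,0.003,0],[0,0,0,0.003,0],[0,0,0,0,0]]'; python3 st.py
```

```text
t: 5.65
eef_pos: [0.538, 0.0887, 0.245]
tool_rot: [-0.0, 0.989, 0.15, -0.0]
contact_force: [-5.0, -1.8, 11.4]
gripper_width: 0.003
grasp_force: 5.8
t 5.65 tip z 0.07195631381746273 F [-5.  -1.8 11.4]
tip in tub mm [-54.3 -72.4] toolyaw 17.2
```

Near-right is at 72 mm and shut. Next, far-right.

```bash
python3 -m pendant '[[0,0,0,-0.022,0],[0,0.036,0.001,0,0],[0,0.036,0,0,0],[0,0.036,0,0,0],[0,0,0,0,0],[0,0,0,0.010,0],[0,0,0,0.003,0],[0,0,0,0.003,0],[0,0,0,0.003,0],[0,0,0,0.003,0],[0,0,0,0,0]]'; python3 st.py
```

```text
t: 6.57
eef_pos: [0.6409, 0.1176, 0.245]
tool_rot: [0.0, 0.989, 0.148, -0.001]
contact_force: [-3.4, -0.1, 9.5]
gripper_width: -0.003
grasp_force: 4.9
t 6.5667 tip z 0.07201311568708102 F [-3.4 -0.1  9.5]
tip in tub mm [ 52.4 -75. ] toolyaw 17.1
```

```bash
python3 -m pendant '[[0,0,0,-0.022,0],[0,0.001,-0.038,0,0],[0,0,-0.037,0,0],[0,0,-0.037,0,0],[0,0,-0.036,0,0],[0,0,0,0,0],[0,0,0,0.010,0],[0,0,0,0.003,0],[0,0,0,0.003,0],[0,0,0,0.003,0],[0,0,0,0.003,0],[0,0,0,0,0]]'; python3 st.py
python3 -m pendant '[[0,0,0,-0.03,0],[0,-0.0130,0.018,-0.035,0],[0,-0.013,0.018,-0.035,0],[0,-0.013,0.018,-0.035,0],[0,-0.013,0.018,-0.02,0],[0,0,0,0,0],[0,0,0,0,0]]'; python3 look.py pics/w2.png
```

```text
t: 7.57
eef_pos: [0.5999, 0.2576, 0.2451]
tool_rot: [0.001, 0.989, 0.147, -0.0]
contact_force: [-4.5, -3.0, 11.4]
gripper_width: 0.003
grasp_force: 5.4
t 7.5667 tip z 0.07211010580160024 F [-4.5 -3.  11.4]
tip in tub mm [54.4 70.5] toolyaw 16.9
t: 8.15
eef_pos: [0.5714, 0.1727, 0.4]
tool_rot: [0.001, 0.989, 0.146, 0.001]
contact_force: [-0.3, -0.1, 0.1]
gripper_width: -0.001
grasp_force: 0.0
press_near_left (244, 227) 0.9 [0.4983 0.2413 0.08  ] [0.4937 0.2426 0.0713]
press_near_right (114, 364) 0.73 [0.2409 0.3697 0.08  ] [0.564  0.236  0.3068]
press_near_right (369, 226) 0.6 [0.5409 0.1061 0.08  ] [0.5372 0.1029 0.0702]
press_far_left (232, 134) 0.88 [0.5964 0.2758 0.08  ] [0.5944 0.2785 0.0694]
press_far_right (372, 131) 0.6 [0.6402 0.1408 0.08  ] [0.6399 0.1384 0.0684]
((567.1273193359375, 190.19606018066406), (130.20843505859375, 169.96231079101562), 17.908435821533203) 8503
[[479.04605 251.04048]
 [531.30884  89.31298]
 [655.2086  129.35164]
 [602.9458  291.07913]]
eef [0.5706 0.1761 0.3975]
NL [0.493 0.244] z 0.0702 tool d [-0.0541 -0.0877  0.0002]
NR [0.5385 0.1032] z 0.0699 tool d [-0.0522  0.0602  0.0001]
FL [0.5958 0.2772] z 0.0696 tool d [ 0.0539 -0.0892 -0.0001]
FR [0.6413 0.1364] z 0.0693 tool d [ 0.0558  0.0588 -0.0002]
yaw 17.908435821533203 tool x yaw 17.14601311952471
```

View pics/w2.png

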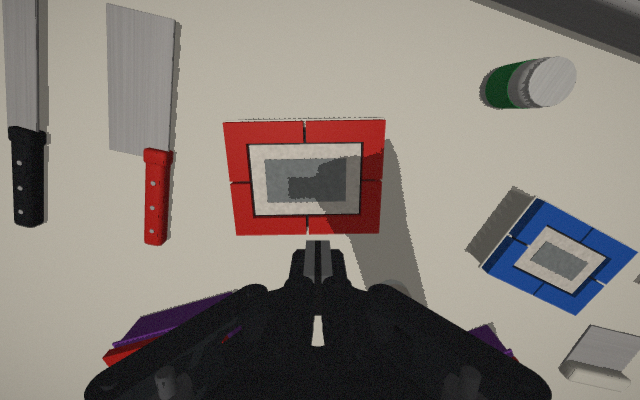

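The rim looks flush everywhere, at about 70 mm. The fit has shifted 16 mm in y, though. I'll compare with the fixed side camera to see whether the tub moved or the arm was still settling in the first look.

```bash
python3 - <<'E'
from h import *
for c in("side","scene"):
    a=cv2.imread(f"pics/{c}0.png"); p,d=bot.read_camera(c); 
    cv2.imwrite(f"pics/{c}9.png",p)
    x0,y0,x1,y1=(225,185,315,265) if c=="side" else (310,190,395,255)
    for im,z in((a,.08),(p,.072)):
        b=im.astype(int); m=((b[...,2]>60)&(b[...,2]>2*b[...,1])&(b[...,2]>2*b[...,0])).astype(np.uint8)
        m[:y0]=0;m[y1:]=0;m[:,:x0]=0;m[:,x1:]=0
        n,l,s,ct=cv2.connectedComponentsWithStats(m); k=1+np.argmax(s[1:,4]); v,u=np.nonzero(l==k)
        P=np.array([onz(c,(i,j),z)[:2] for i,j in zip(u[::2],v[::2])])*1000
        print(c,s[k],cv2.minAreaRect(P.astype(np.float32)))
i=cv2.imread("pics/side0.png")[170:280,215:335];j=cv2.imread("pics/side9.png")[170:280,215:335]
cv2.imwrite("pics/cmp.png",cv2.resize(np.hstack([i,j]),None,fx=3.3,fy=3.3,interpolation=cv2.INTER_CUBIC))
E
```

```text
side [243 198  55  49 920] ((570.5164184570312, 187.17953491210938), (128.03118896484375, 168.0966796875), 17.38690948486328)
side [244 200  51  48 714] ((570.8456420898438, 187.00350952148438), (127.72561645507812, 167.79957580566406), 17.74510955810547)
scene [322 201  60  38 774] ((575.8724975585938, 186.04458618164062), (137.41954040527344, 171.49400329589844), 17.607515335083008)
scene [323 202  59  38 716] ((575.8846435546875, 185.19183349609375), (137.04238891601562, 172.889892578125), 17.683015823364258)
```

View pics/cmp.png

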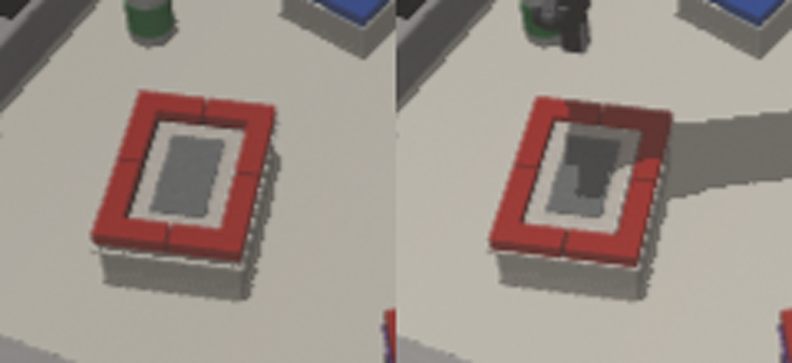

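The tub hasn't moved: both fixed cameras agree to within 1 mm before and after, so the first wrist look was taken while the arm was still settling. All four sections read the same shut height, and the hand is clear above.

```bash
python3 -c "
from station import bot
print(bot.hand_in())"
```

```text
the job is handed in; nothing more can be done
None
```

The red-rimmed tub is closed and handed in: all four sections stopped at about 72 mm (shut height), the tub stayed within 1 mm of where it stood, and the hand is clear above it.

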